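# Stow the hand tools in a drawer with a left-hand lock screw

## Robot

A 6-joint arm with a two-finger parallel gripper is mounted at the origin on a cart in front of the work surface, level with it; the furniture and walls round the work are solid. World frame = base frame: x ahead of the robot, y to its left, z up, the work surface at z = 0. Lengths are in m, angles in rad, forces in N, time in s.
With the tool pointing down it reaches from about 0.325 to 0.9 m from the base axis. Payload 6.1 kg.
Tool frame: the origin (TCP) lies midway between the tips of the shut fingers; the grasp point (between the pads) lies 19 mm behind it; x points along the fingers, y is the direction in which the jaws open and shut, and the axes are right-handed (so a half turn about x gives the same grasp; the last joint's range is limited). The gripper opens to 85 mm and grips with 20 to 120 N. Pads are 22 mm wide; open, the fingers measure 114 mm over their backs; the gripper's body (76 mm by 85 mm) begins 54 mm behind the grasp point. The pads swing forward as they close: fully open they stand 13 mm farther back than shut.
Start: joints at [1.156, 0.22, 1.526, -0, 1.395, -0.126], TCP at [0.178, 0.599, 0.231] pointing down, gripper open.
Joint ranges: [-2.98, 2.98], [-0.91, 2.08], [0.09, 2.57], [-1.24, 4.39], [0.2, 2.65], [-2.68, 2.68]. Speed limits (rad/s): [2.57, 2.57, 3.01, 3.14, 3.14, 3.14].

## Interface

Orientations are given as [roll, pitch, yaw] about the fixed x, y, z axes, in that order (R = Rz(yaw) Ry(pitch) Rx(roll)).
In Python, from plant import movep, move_l, set_joints, gripper_to, hold, inverse_kinematics, observe, get_image, get_calibration, Unreachable, job_done gives the robot as it stands. Calls block until the motion is done:
- movep(position, orientation): joint-space move of the TCP to a pose.
- move_l(position, feed=0.15, rotation=None, max_force=None): straight line of the TCP; rotation=None keeps the orientation; feed is the mean speed in m/s. With max_force (N) it stops when the force on the tool has changed by that much, and returns True; else False.
- set_joints(angles): joint-space move.
- gripper_to(opening, f_grip=None): finger opening in m; f_grip is the grip in N (None keeps the last); returns when the fingers have stopped.
- hold(seconds).
- inverse_kinematics(position, orientation): joint angles nearest the present ones, or None.
- observe(): the state.
- get_image(name): name is "scene" or "top" or "wrist"; returns (picture, depth): 480x640x3 uint8, red, green, blue; 480x640 float32, m along the optical axis (not along the pixel's ray), 0 where there is no reading.
- get_calibration(name): a dict with "intrinsics" (3x3 intrinsics, pixels), "world_from_camera" (4x4, takes a point from camera to world coordinates). Camera axes: x right, y down, z forward; pixel columns grow to the right and rows downward; lengths in m; the calibration is good to about 2 mm. A picture is of the moment at which its call begins: read the wrist's pose just before it. get_calibration takes no time and is no camera call; for the wrist camera it gives the pose at the moment of the call.
A pose or a line that the arm cannot do raises Unreachable and nothing moves.
- job_done(): hands the job in, once; it reports no verdict.
The state is a dict: "time_s": time; "q": joint angles; "joint_velocities": joint speeds; "joint_torque": joint torques, N m; "eef_pos": TCP position; "tcp_rot": TCP orientation; "ft_force": force on the tool from outside, world axes, zero at the start; "torque": the same for the moment, N m; "opening": finger opening in m.
Only numpy, scipy, OpenCV 4.12 (cv2) and the standard library are available. Lean on these libraries where they do the work, as an engineer would, in place of code of your own. Each camera call takes 0.05 s, during which the arm holds its last target.

## Task

The grey drawer unit on the bench is held shut by the T-handled screw on its top, which has a left-hand thread: undo it all the way, pull the drawer out to its stop, and lay in it whichever of these tools lie on the bench to its left - the red-handled screwdriver, the long spanner, the short spanner (two or three of them are there). Then push the drawer fully home with the tools lying flat inside it, and screw the lock down tight again. Leave everything else on the bench where it is.

Things in the scene. Friction and masses are not known exactly. Their poses are not given: they have to be found in the camera images.
- lock_screw (a joint): Turn of the lock screw, 0 = screwed down tight (stop), 3.2 rad = fully undone (stop). LEFT-HAND thread: it grows, and the screw rises 2.8 mm a radian, when the handle is turned CLOCKWISE seen from above; counter-clockwise only tightens it. It starts almost tight. The bolt under it leaves the drawer front at about 2.4 rad; below that it blocks the drawer, so screw it down only when the drawer is fully home. Friction about 0.06 N m.
- lock_bar (a point): Centre of the T-handle of the lock screw, a dark steel bar 66 mm long (its own x axis), 14 mm wide (its y) and 20 mm high, level, on a 22 mm hub; its centre lies 36 mm above the top of the drawer unit when tight and rises with the screw. It turns with the screw. It stands above the drawer front, near its right end, 140 mm to the right of the middle of the drawer handle.
- tool_drawer (a joint): How far the drawer is pulled out, m: 0 = fully home, 0.198 = at its stop. It slides along the drawer unit's -x axis (toward the robot), friction about 2.5 N, and stays where it is left.
- drawer_handle (a point): Middle of the bar handle on the drawer front (moves with the drawer): a level dark bar about 10 mm thick and 110 mm long along its own y, 35 mm in front of the drawer's face, 36 mm above the bench. Its x axis points into the unit.
- drawer_floor (a point): Middle of the drawer's inner floor (moves with the drawer), 8 mm above the bench; x points to the back of the drawer, y to the left, z up. The inside is 181 mm deep (x from -90.5 to +90.5 mm) and 268 mm wide (y from -134 to +134 mm). The front panel is 20 mm thick and rises 41 mm above the floor, the other walls 4 mm thick and 26 mm. With the drawer at its stop, the part with x up to +87 mm stands clear of the unit.
- drawer_unit: The fixed grey drawer unit on the bench, 215 x 300 x 58 mm (deep, wide, high), with one drawer. Origin: on the bench under the middle of its front face, x into the unit (away from the robot), y to the left. The drawer mouth's upper edge is 52 mm above the bench, so nothing in the drawer may stand higher than that.
- short_spanner_mid (a point): The short combination spanner, 180 mm long along its own y axis, 7 mm thick, lying flat; shank 14 mm wide (along x), ends 28 mm. The point is its middle, half-way up (3.5 mm over the underside). May be absent (None).
- screwdriver_mid (a point): Screwdriver with a red handle, 214 mm long along its own y axis, lying flat. The point lies in the handle near the balance point, half-way up (14 mm over the underside), where the handle is 24 mm wide (along x) and 27 mm high; the handle runs from 20 mm to -y of it to 71 mm to +y, the blade to 127 mm to -y. May be absent (None).
- spanner_mid (a point): The long combination spanner, 210 mm long along its own y axis, 7 mm thick, lying flat; shank 18 mm wide (along x), ends 36 mm. The point is its middle, half-way up (3.5 mm over the underside). May be absent (None).
- short_spanner: The short spanner (see short_spanner_mid); origin on the underside.
- screwdriver: The screwdriver (see screwdriver_mid); origin on the underside.
- spanner: The long spanner (see spanner_mid); origin on the underside.
- tape_measure: Tape measure, 43 x 79 x 66 mm, to be left alone. Origin on the underside.
- jar: Screw-top jar, diameter 56, height 90 mm, to be left alone. Origin on the underside.
- battery: Battery pack, 67 x 116 x 52 mm, to be left alone. Origin on the underside.

How it is judged:
On the way, in this order (a step that is already met when the one before it is completed fails the run):
1. the lock screw is undone (2.6 rad or more of its 3.2) (value of joint lock_screw above 2.6 rad), for 0.2 s.
2. the drawer is pulled out to within 8 mm of its stop (value of joint tool_drawer above 0.19 m), for 0.2 s.
3. all the tools that are there lie flat in the drawer, at rest and let go (x of short_spanner_mid in the frame of drawer_floor between -0.089 and 0.089 m and y of short_spanner_mid in the frame of drawer_floor between -0.134 and 0.134 m and z of short_spanner_mid in the frame of drawer_floor between -0.004 and 0.03 m and x of screwdriver_mid in the frame of drawer_floor between -0.089 and 0.089 m and y of screwdriver_mid in the frame of drawer_floor between -0.134 and 0.134 m and z of screwdriver_mid in the frame of drawer_floor between -0.004 and 0.03 m and x of spanner_mid in the frame of drawer_floor between -0.089 and 0.089 m and y of spanner_mid in the frame of drawer_floor between -0.134 and 0.134 m and z of spanner_mid in the frame of drawer_floor between -0.004 and 0.03 m and linear speed of each of short_spanner, screwdriver, spanner below 0.03 m/s and contact force between the fingers and short_spanner below 0.2 N and contact force between the fingers and screwdriver below 0.2 N and contact force between the fingers and spanner below 0.2 N), for 0.3 s.
4. the drawer is pushed home to within 3 mm (value of joint tool_drawer below 0.003 m), for 0.2 s.
At the end, for the whole second after the job is handed in: The tools that were there lie flat inside the drawer (each tool's point over its floor, less than 30 mm above it), at rest; the drawer is home to within 4 mm; the lock screw is within 0.2 rad of tight; the tape measure, jar and battery are within 50 mm of where they stood (x of short_spanner_mid in the frame of drawer_floor between -0.089 and 0.089 m and y of short_spanner_mid in the frame of drawer_floor between -0.134 and 0.134 m and z of short_spanner_mid in the frame of drawer_floor between -0.004 and 0.03 m and x of screwdriver_mid in the frame of drawer_floor between -0.089 and 0.089 m and y of screwdriver_mid in the frame of drawer_floor between -0.134 and 0.134 m and z of screwdriver_mid in the frame of drawer_floor between -0.004 and 0.03 m and x of spanner_mid in the frame of drawer_floor between -0.089 and 0.089 m and y of spanner_mid in the frame of drawer_floor between -0.134 and 0.134 m and z of spanner_mid in the frame of drawer_floor between -0.004 and 0.03 m and linear speed of each of short_spanner, screwdriver, spanner below 0.03 m/s and value of joint tool_drawer below 0.004 m and value of joint lock_screw below 0.2 rad and distance of each of tape_measure, jar, battery from where it was at the start of the episode below 0.05 m); the robot touches nothing.
It fails at once if a bystander (tape measure, jar, battery) is knocked over or shifted by 50 mm or more (distance of any of tape_measure, jar, battery from where it was at the start of the episode above 0.05 m or angle between jar's own z axis and vertical above 0.6 rad).
Of short_spanner, screwdriver, spanner only 2 to 3 are there at a start; the rules pass over those that are not, and their reading is None.
At some moment in a run one of short_spanner, screwdriver, spanner may be knocked a few centimetres aside while the robot is not near it.
Once in a run the grip may slacken for a moment while it holds something.
It also fails if it takes over 210 s, if anything falls off the work surface, if the arm or the gripper's body presses on something with over 40 N, if the wrist force passes 120 N, or if a joint passes its speed limit or range.

## Working session

There is one attempt and no reset: what is moved stays moved. The work goes in short steps, each a Python script; the robot and the scene stay as the last script left them, time stands still between calls to the robot, and variables do not carry over. Pictures are saved under pics/ and viewed, and the job is handed in when it is done.

```bash
ls; mkdir -p pics
python3 - <<'E'
from plant import *
import cv2,numpy as np
print(observe())
for n in ["scene","top","wrist"]:
    im,d=get_image(n); cv2.imwrite(f"pics/{n}0.png",im[:,:,::-1]); np.savez(f"pics/{n}0.npz",im=im,d=d,**{k:np.array(v) for k,v in get_calibration(n).items()})
    print(n,get_calibration(n))
E
```

```text
pics
{'time_s': 0.0, 'q': array([ 1.15595156e+00,  2.21211196e-01,  1.52759447e+00,  5.91364682e-06,
        1.39466636e+00, -1.26107936e-01]), 'joint_velocities': array([ 0.00061052,  0.00115651,  0.00026855,  0.00085296, -0.00029277,
       -0.00163884]), 'joint_torque': array([-1.46272439e-03, -4.96906042e+01, -3.89384186e+01, -4.04371085e-04,
        1.13240184e-02, -7.56172767e-06]), 'eef_pos': array([0.17773278, 0.59858704, 0.23021728]), 'tcp_rot': array([-1.70000114,  1.56891694, -1.98873901]), 'ft_force': array([-1.04301566,  0.27784773,  0.0756793 ]), 'torque': array([-0.04603404, -0.05151844,  0.04762484]), 'opening': 0.08541507768441506}
scene {'intrinsics': array([[540.12699932,   0.        , 319.70750954],
       [  0.        , 540.12699932, 247.83903203],
       [  0.        ,   0.        ,   1.        ]]), 'world_from_camera': array([[ 0.73486112, -0.51137378,  0.44550643,  0.01748722],
       [-0.67804028, -0.5689581 ,  0.46534724, -0.37346049],
       [ 0.01550812, -0.64403691, -0.76483721,  0.96142514],
       [ 0.        ,  0.        ,  0.        ,  1.        ]])}

[... 183 characters left out ...]
om_camera': array([[-0.01335066, -0.99396116,  0.10891724,  0.43236015],
       [-0.99985985,  0.01437097,  0.00858819,  0.17305256],
       [-0.01010158, -0.10878732, -0.99401372,  1.04652434],
       [ 0.        ,  0.        ,  0.        ,  1.        ]])}
wrist {'intrinsics': array([[337.65362537,   0.        , 316.79114376],
       [  0.        , 337.65362537, 238.87994465],
       [  0.        ,   0.        ,   1.        ]]), 'world_from_camera': array([[ 0.28500532,  0.92605052,  0.2473912 ,  0.11411336],
       [ 0.95852531, -0.27505415, -0.07466221,  0.61738599],
       [-0.001095  ,  0.25840986, -0.96603475,  0.3729553 ],
       [ 0.        ,  0.        ,  0.        ,  1.        ]])}
```

View pics/scene0.png

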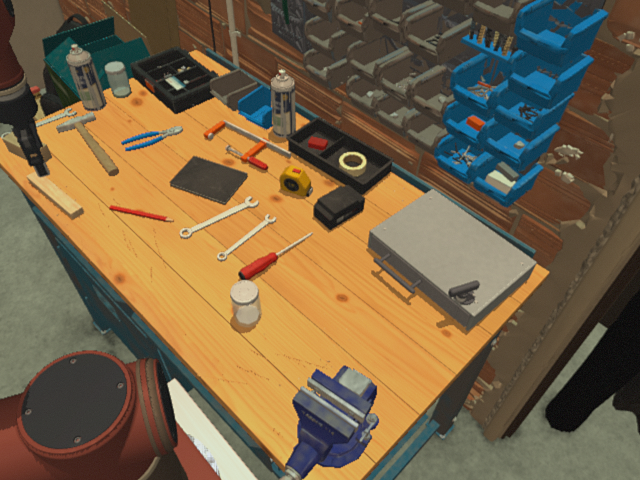

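View pics/top0.png

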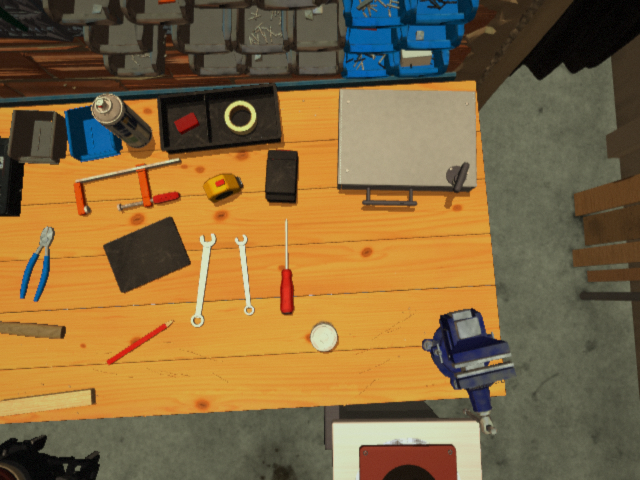

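View pics/wrist0.png

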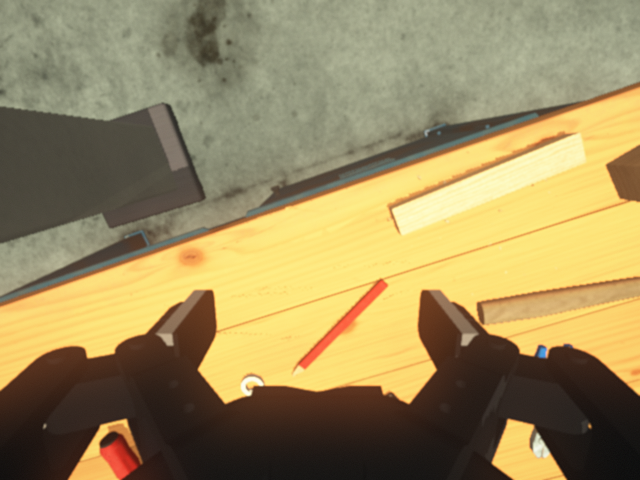

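All three tools are there: long spanner at about (203,280) in the top view, short spanner at (245,275), screwdriver at (287,270). The drawer unit is at the top right, with its handle at (390,200) and the T-bar at (459,177). The jar is at (324,337), battery at (282,176) and tape at (222,187). Next I'll measure them.

```bash
cat > h.py <<'E'
from plant import *
import cv2,numpy as np
def grab(n,save=None):
    c=get_calibration(n); im,d=get_image(n)
    if save: cv2.imwrite(f"pics/{save}.png",im[:,:,::-1])
    return im,d,c
def cloud(d,c):
    K=c["intrinsics"];T=c["world_from_camera"];v,u=np.mgrid[:d.shape[0],:d.shape[1]]
    p=np.stack([(u-K[0,2])/K[0,0]*d,(v-K[1,2])/K[1,1]*d,d],-1)@T[:3,:3].T+T[:3,3]
    p[d<=0]=np.nan; return p
def ray(u,v,z,c):
    K=c["intrinsics"];T=c["world_from_camera"]
    r=T[:3,:3]@np.array([(u-K[0,2])/K[0,0],(v-K[1,2])/K[1,1],1.]);o=T[:3,3]
    return o+r*(z-o[2])/r[2]
def proj(p,c):
    K=c["intrinsics"];T=c["world_from_camera"];q=T[:3,:3].T@(np.array(p)-T[:3,3]);return K[:2,:2].diagonal()*q[:2]/q[2]+K[:2,2]
E
python3 - <<'E'
import numpy as np,cv2
exec(open('h.py').read().replace('from plant import *',''))
np.set_printoptions(precision=4,suppress=True)
def ld(n): z=np.load(f"pics/{n}0.npz"); return z['im'],z['d'],{k:z[k] for k in("intrinsics","world_from_camera")}
for n in("top","scene"):
    im,d,c=ld(n);P=cloud(d,c);Z=P[...,2]
    inx=(P[...,0]>0.25)&(P[...,0]<1.0)&(P[...,1]>-0.3)&(P[...,1]<0.6)
    b=inx&(abs(Z)<0.02); print(n,"bench z",np.nanmedian(Z[b]))
    # unit top
    m=(inx&(abs(Z-0.058)<0.01)&(P[...,1]<0.1)).astype(np.uint8)
    m=cv2.morphologyEx(m,cv2.MORPH_OPEN,np.ones((3,3)))
    nl,l,s,ce=cv2.connectedComponentsWithStats(m);k=1+np.argmax(s[1:,4]);q=P[l==k];print("unit top z",np.median(q[:,2]))
    print(" rect",cv2.minAreaRect(q[:,:2].astype(np.float32)),cv2.boxPoints(cv2.minAreaRect(q[:,:2].astype(np.float32))))
    cr=cv2.approxPolyDP(max(cv2.findContours((l==k).astype(np.uint8),0,2)[0],key=cv2.contourArea),8,True)[:,0]
    print(" corners px",cr.tolist(),[ray(*x,.058,c)[:2].round(4).tolist() for x in cr])
    # bar
    m=inx&(Z>0.08)&(Z<0.115)&(P[...,1]<-0.05)&(P[...,0]>0.5);q=P[m];print(" bar n",len(q),np.median(q,0),q.max(0),q.min(0))
    q=q[q[:,2]>np.percentile(q[:,2],90)-0.004];r=cv2.minAreaRect(q[:,:2].astype(np.float32));print(" bar rect",r,cv2.boxPoints(r).tolist(),np.median(q[:,2]))
    # tools
    hsv=cv2.cvtColor(im,cv2.COLOR_RGB2HSV)
    w=((hsv[...,1]<70)&(hsv[...,2]>120)&inx&(Z<0.03)).astype(np.uint8)
    red=(((hsv[...,0]<6)|(hsv[...,0]>174))&(hsv[...,1]>150)&inx&(Z<0.06)).astype(np.uint8)
    for nm,mm,z in(("white",w,0.007),("red",red,0.014)):
        nl,l,s,ce=cv2.connectedComponentsWithStats(mm)
        for k in range(1,nl):
            if s[k,4]<80: continue
            vv,uu=np.where(l==k);q=np.array([ray(a,bb,z,c)[:2] for a,bb in zip(uu,vv)])
            print(" ",nm,s[k].tolist(),ce[k].round(1),cv2.minAreaRect(q.astype(np.float32)),'maxz',np.nanmax(Z[l==k]))
E
```

```text
top bench z -0.001541544055483346
unit top z 0.05659556392181264
 rect ((0.7643007636070251, -0.030486837029457092), (0.2646392583847046, 0.21709808707237244), 88.3248062133789) [[ 0.6519 -0.1596]
 [ 0.8689 -0.1659]
 [ 0.8767  0.0986]
 [ 0.6597  0.1049]]
 corners px [[355, 90], [357, 184], [453, 186], [466, 161], [463, 186], [476, 185], [475, 92]] [[0.8729, 0.0988], [0.6616, 0.0991], [0.654, -0.1071], [0.7086, -0.1376], [0.6536, -0.1285], [0.6554, -0.1565], [0.8636, -0.1646]]
 bar n 1063 [ 0.9685 -0.1791  0.1007] [ 0.9855 -0.0966  0.115 ] [ 0.6328 -0.2897  0.08  ]
 bar rect ((0.9702144861221313, -0.2078310251235962), (0.15850409865379333, 0.018782541155815125), 74.16326141357422) [[0.9395520091056824, -0.2815120816230774], [0.9576216340065002, -0.2866377830505371], [1.0008769035339355, -0.134149968624115], [0.9828073382377625, -0.12902426719665527]] 0.11179484338967233
  white [191, 234, 25, 93, 609] [202.5 277.3] ((0.4624432623386383, 0.442364364862442), (0.03415071964263916, 0.206114262342453), 84.50387573242188) maxz 0.009943065020384667
  white [235, 235, 19, 80, 392] [244.6 272.
[... 2479 characters left out ...]
d [308, 136, 20, 14, 206] [317.2 142.8] ((0.8194507956504822, 0.4839639663696289), (0.04831715300679207, 0.05316803604364395), 30.451759338378906) maxz 0.02934531367333404
  red [248, 157, 19, 13, 114] [257.3 162.9] ((0.6452319622039795, 0.527746856212616), (0.02031623385846615, 0.06292474269866943), 8.162938117980957) maxz 0.026925339629639278
  red [130, 210, 36, 11, 126] [148.1 215. ] ((0.3322044312953949, 0.5553376078605652), (0.01171182468533516, 0.0899152010679245), 31.951128005981445) maxz 0.014223277953767544
  red [241, 253, 36, 27, 391] [258.2 265.5] ((0.43571096658706665, 0.25652098655700684), (0.03111717849969864, 0.09145761281251907), 87.10035705566406) maxz 0.037414050053830916
```

Run:
```python
import cv2
a=cv2.imread('pics/top0.png');cv2.imwrite('pics/topz.png',cv2.resize(a[150:340,180:490],None,fx=2.5,fy=2.5,interpolation=2))
a=cv2.imread('pics/scene0.png');cv2.imwrite('pics/scz.png',cv2.resize(a[180:340,360:560],None,fx=4,fy=3.7,interpolation=2)[:590])
```

```text
(no output)
```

View pics/topz.png

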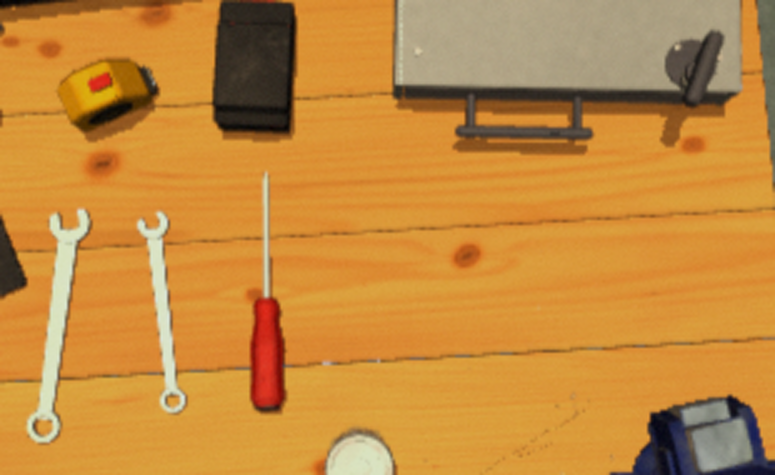

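View pics/scz.png

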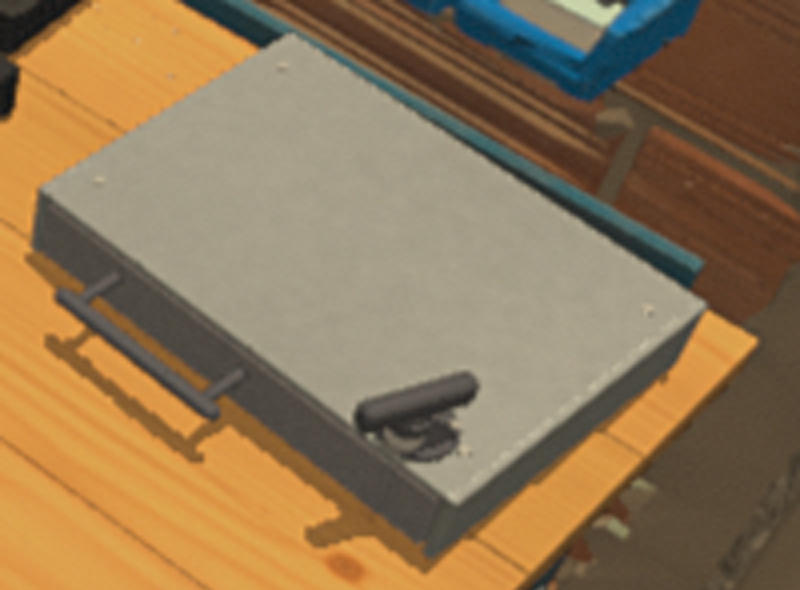

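Run:
```python
import numpy as np,cv2
exec(open('h.py').read().replace('from plant import *',''))
np.set_printoptions(precision=4,suppress=True)
def ld(n): z=np.load(f"pics/{n}0.npz"); return z['im'],z['d'],{k:z[k] for k in("intrinsics","world_from_camera")}
for n in("top","scene"):
    im,d,c=ld(n);P=cloud(d,c);X,Y,Z=np.moveaxis(P,-1,0)
    m=(X>.6)&(X<.95)&(Y>-.25)&(Y<.2)&(abs(Z-0.058)<0.008)
    m=cv2.morphologyEx(m.astype(np.uint8),cv2.MORPH_OPEN,np.ones((3,3)))
    nl,l,s,ce=cv2.connectedComponentsWithStats(m);k=1+np.argmax(s[1:,4]);q=P[l==k]
    r=cv2.minAreaRect(q[:,:2].astype(np.float32));print(n,"unit",r,cv2.boxPoints(r).tolist(),np.median(q[:,2]))
    m=(X>.6)&(X<.75)&(Y>-.2)&(Y<-.05)&(Z>.088)&(Z<.12);q=P[m]
    r=cv2.minAreaRect(q[:,:2].astype(np.float32));print(" bar",len(q),r,cv2.boxPoints(r).tolist(),q[:,2].min(),np.median(q[:,2]),q[:,2].max())
    m=(X>.55)&(X<.645)&(Y>-.1)&(Y<.15)&(Z>.025)&(Z<.06);q=P[m]
    r=cv2.minAreaRect(q[:,:2].astype(np.float32));print(" handle",len(q),r,np.median(q,0))
    # bar of handle via x bins
    q2=q[q[:,0]<.625];print(" hbar y",q2[:,1].min(),q2[:,1].max(),np.median(q2,0))
    for nm,a in(("jar",(.2,.5,.1,.25,.06,.12)),("tall z .03-.08",(.4,.75,.18,.3,.03,.08))):
        m=(X>a[0])&(X<a[1])&(Y>a[2])&(Y<a[3])&(Z>a[4])&(Z<a[5]);q=P[m];print(nm,len(q),q.min(0),q.max(0))
```

```text
top unit ((0.7650296688079834, -0.01263497769832611), (0.3008130192756653, 0.2167963981628418), 88.04846954345703) [[0.6515724062919617, -0.15926286578178406], [0.8682430386543274, -0.16664564609527588], [0.8784869313240051, 0.13399291038513184], [0.6618162989616394, 0.14137569069862366]] 0.05660064768719225
 bar 238 ((0.6642279624938965, -0.11355143040418625), (0.01456197164952755, 0.06702136993408203), 67.25048828125) [[0.6305086612701416, -0.1073072999715805], [0.6923160552978516, -0.13322466611862183], [0.6979472637176514, -0.11979556083679199], [0.6361398696899414, -0.09387819468975067]] 0.0886210991551667 0.10198140107648135 0.10692057814741485
 handle 324 ((0.6322778463363647, 0.027868393808603287), (0.11842861026525497, 0.027983762323856354), 88.08655548095703) [0.624  0.0261 0.0386]
 hbar y -0.03090220322568693 0.0873901339397361 [0.6215 0.0198 0.0389]
jar 632 [0.3125 0.1478 0.0602] [0.3683 0.2032 0.0924]
tall z .03-.08 1553 [0.4    0.229  0.0301] [0.7476 0.2997 0.0566]
scene unit ((0.7636855840682983, -0.0121498703956604), (0.30270814895629883, 0.22182883322238922), 88.4509
[... 189 characters left out ...]
5899732222504961
 bar 287 ((0.6617550253868103, -0.11537609994411469), (0.015262092463672161, 0.06696056574583054), 69.36486053466797) [[0.6277334094047546, -0.11071858555078506], [0.6903980374336243, -0.134316548705101], [0.695776641368866, -0.1200336143374443], [0.6331120133399963, -0.09643565118312836]] 0.08806967479576389 0.10370060311111262 0.10900373669132646
 handle 320 ((0.6296507120132446, 0.02641431614756584), (0.11892809718847275, 0.030222564935684204), 89.8364486694336) [0.6207 0.022  0.0408]
 hbar y -0.03302314950198698 0.0859052936972246 [0.6192 0.0219 0.041 ]
jar 755 [0.3087 0.1455 0.0602] [0.3654 0.2019 0.0955]
tall z .03-.08 1189 [0.4004 0.2271 0.03  ] [0.7473 0.2998 0.0587]
```

Measured geometry:

| Item | Position | Check |
|---|---|---|
| Unit front middle | (0.655, -0.0095), yaw -1.8° | 300 x 215 mm fits |
| T-bar | (0.663, -0.1145), yaw -21.7° | 67 x 15 mm, top at z = 0.105 |
| Handle middle | y = 0.027 | 140 mm to the left of the bar, as given |

I'll go to the bar first.

```bash
cat >> h.py <<'E'
H=np.pi/2
def st(s=""):
    o=observe();print(s,"t%.1f"%o["time_s"],"tcp",o["eef_pos"].round(4),"q",o["q"].round(3),"F",o["ft_force"].round(1),"M",o["torque"].round(2),"op %.4f"%o["opening"]);return o
E
python3 - <<'E'
from h import *
b=[.663,-.1145];psi=-.379
for dp in (0,-1,-2,-3.1): print(inverse_kinematics([*b,.085],[0,H,psi+dp]))
movep([*b,.19],[0,H,psi]);gripper_to(.06);st()
im,d,c=grab("wrist","w1");print(c["world_from_camera"].round(3).tolist());np.savez("pics/w1.npz",d=d,**c)
E
```

```text
[-2.88103069e-01  4.62421627e-01  1.50635870e+00 -4.44089210e-16
  1.17281233e+00 -1.47989940e+00]
[-2.88103069e-01  4.62421627e-01  1.50635870e+00 -4.44089210e-16
  1.17281233e+00 -4.79899396e-01]
[-2.88103069e-01  4.62421627e-01  1.50635870e+00 -4.44089210e-16
  1.17281233e+00  5.20100604e-01]
[-2.88103069e-01  4.62421627e-01  1.50635870e+00 -4.44089210e-16
  1.17281233e+00  1.62010060e+00]
 t3.6 tcp [ 0.6631 -0.1143  0.19  ] q [-0.288  0.362  1.432  0.     1.348 -1.48 ] F [ 0.4 -0.7  0.5] M [-0.02 -0.    0.01] op 0.0599
[[0.37, 0.897, 0.24, 0.601], [0.929, -0.357, -0.095, -0.09], [0.0, 0.259, -0.966, 0.333], [0.0, 0.0, 0.0, 1.0]]
```

View pics/w1.png

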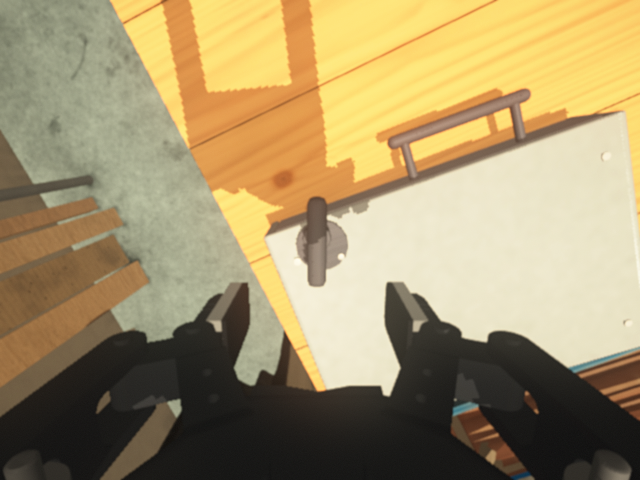

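The wrist view shows the bar upright at column 317, rows 199–285, midway between the jaws and aligned with them. Next I'll descend, grip and undo the screw.

Run:
```python
from h import *
z=np.load("pics/w1.npz");c={k:z[k] for k in("intrinsics","world_from_camera")}
print(ray(317,199,.104,c),ray(317,285,.104,c))
b=np.array([.663,-.1145]);psi=-.379
gripper_to(.04)
print(move_l([*b,.082],feed=.08,max_force=8));st("down")
gripper_to(0.0,f_grip=25);o=st("grip")
if abs(o["opening"]-.014)<.005 and o["eef_pos"][2]<.084:
    for i in range(1,7):
        a=i*2.95/6
        movep([*b,.082+.0028*a],[0,H,psi-a]);o=st("turn %.2f"%a)
        if np.abs(o["torque"]).max()>3 or np.linalg.norm(o["ft_force"])>40: print("STOP");break
    grab("scene","s2")
```

```text
[ 0.63203013 -0.10230139  0.104     ] [ 0.69033674 -0.12550949  0.104     ]
False
down t5.4 tcp [ 0.6635 -0.1147  0.0828] q [-0.288  0.465  1.507 -0.     1.168 -1.48 ] F [ 0.4 -0.4 -0.2] M [-0.01  0.01  0.04] op 0.0401
grip t5.8 tcp [ 0.6634 -0.1147  0.0828] q [-0.288  0.465  1.507 -0.     1.168 -1.48 ] F [-0.7 -1.2  3.8] M [-0.05  0.16  0.02] op 0.0191
```

Run:
```python
from h import *
hold(.3);st();grab("wrist","w3")
im,d,c=grab("scene");cv2.imwrite("pics/s3.png",cv2.resize(im[150:350,360:610,::-1],None,fx=3,fy=3))
```

```text
t6.1 tcp [ 0.6634 -0.1147  0.0827] q [-0.288  0.465  1.507 -0.     1.168 -1.48 ] F [-0.9 -0.5  4.5] M [-0.18  0.25 -0.  ] op 0.0193
```

View pics/w3.png

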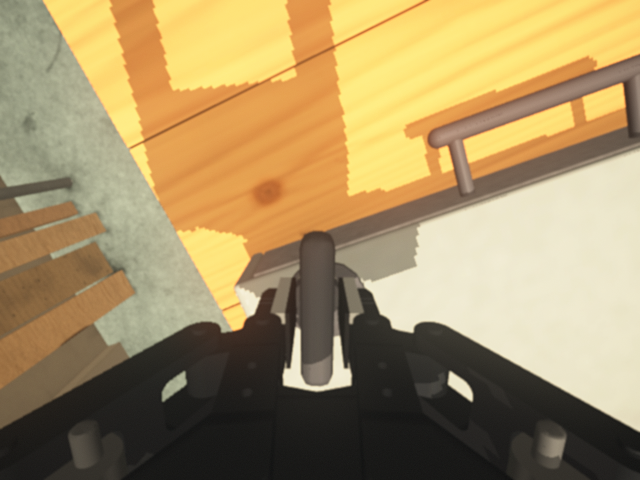

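View pics/s3.png

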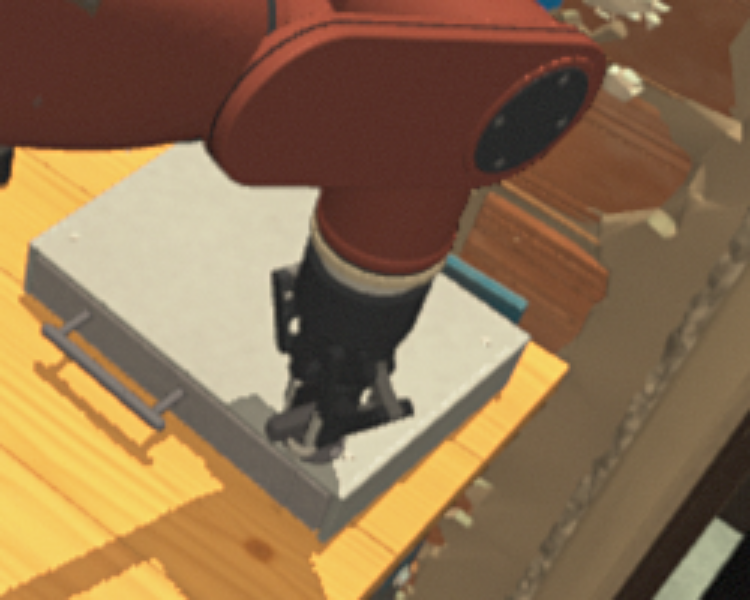

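The pads stand off the bar and their tips appear to be on the 22 mm hub (opening 19 mm), so I'll regrip higher.

Run:
```python
from h import *
b=np.array([.663,-.1145]);psi=-.379
gripper_to(.03);move_l([*b,.090],feed=.05);gripper_to(0,f_grip=30);o=st("grip");grab("wrist","w4")
```

```text
grip t7.0 tcp [ 0.6631 -0.1146  0.0902] q [-0.288  0.456  1.504 -0.     1.181 -1.48 ] F [-0.4  0.8  2.5] M [-0.08  0.13 -0.04] op 0.0131
```

View pics/w4.png

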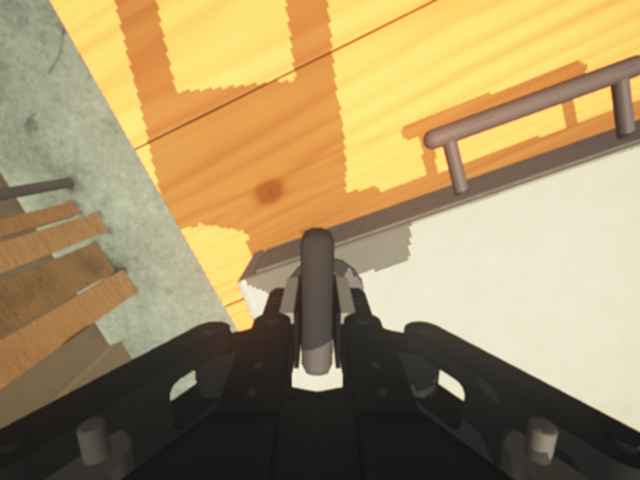

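Run:
```python
from h import *
b=np.array([.663,-.1145]);psi=-.379
for i in range(1,7):
    a=i*2.97/6
    movep([*b,.090+.0028*a],[0,H,psi-a]);o=st("turn %.2f"%a)
    if np.abs(o["torque"]).max()>3 or np.linalg.norm(o["ft_force"])>40: print("STOP");break
grab("wrist","w5")
```

```text
turn 0.50 t7.6 tcp [ 0.6632 -0.1144  0.0916] q [-0.288  0.455  1.503  0.     1.183 -0.988] F [-1.2  0.5  1.9] M [ 0.1   0.04 -0.05] op 0.0128
turn 0.99 t8.2 tcp [ 0.6634 -0.1143  0.093 ] q [-2.880e-01  4.540e-01  1.502e+00  1.000e-03  1.185e+00 -4.940e-01] F [2.1 1.9 1.6] M [ 0.25 -0.34 -0.04] op 0.0136
turn 1.49 t8.7 tcp [ 0.6636 -0.1144  0.0944] q [-2.880e-01  4.520e-01  1.501e+00  1.000e-03  1.187e+00  1.000e-03] F [3.2 2.2 1. ] M [ 0.31 -0.75  0.07] op 0.0133
turn 1.98 t9.2 tcp [ 0.6638 -0.1145  0.0957] q [-0.288  0.451  1.501  0.     1.189  0.497] F [5.6 2.1 0.6] M [ 0.3  -0.95 -0.08] op 0.0129
turn 2.48 t9.8 tcp [ 0.664  -0.1147  0.0972] q [-0.288  0.449  1.5    0.     1.19   0.992] F [6.1 0.9 0.3] M [ 0.21 -1.01 -0.  ] op 0.0129
turn 2.97 t10.3 tcp [ 0.6637 -0.1149  0.0984] q [-2.880e-01  4.480e-01  1.499e+00 -1.000e-03  1.193e+00  1.485e+00] F [ 5.4  0.  -0.8] M [ 0.02 -0.85  1.29] op 0.0135
```

View pics/w5.png

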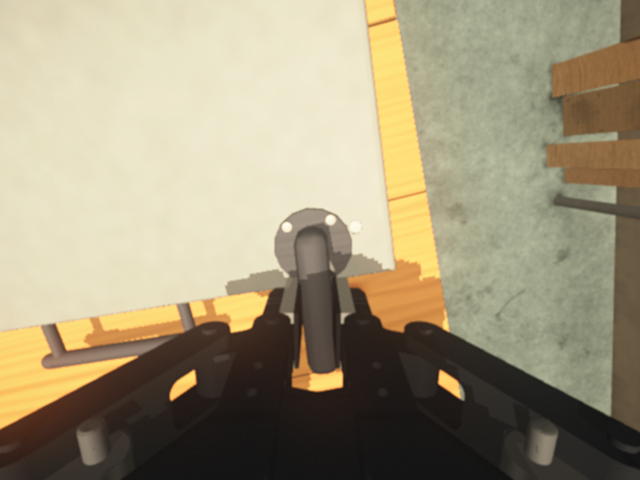

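The screw reached its undone stop (Mz = 1.3 N m, about 3 rad turned). I'll release it and pull the drawer.

```bash
cat >> h.py <<'E'
YU=-.0305; UX=np.array([np.cos(YU),np.sin(YU)]); UY=np.array([-UX[1],UX[0]]); U0=np.array([.655,-.0095])
def U(x,y): return U0+x*UX+y*UY
E
python3 - <<'E'
from h import *
gripper_to(.035);p=observe()["eef_pos"];move_l([p[0],p[1],.17],feed=.2)
h=U(-.035,.035);print(h)
psi=YU-H
movep([*h,.12],[0,H,psi]);gripper_to(.026);st()
grab("wrist","w6")
E
```

```text
[0.62108361 0.02655106]
 t12.9 tcp [0.6213 0.0262 0.1201] q [-0.085  0.311  1.634 -0.     1.196 -0.053] F [-0.2  0.4  0.6] M [ 0.01 -0.03  0.03] op 0.0258
```

View pics/w6.png

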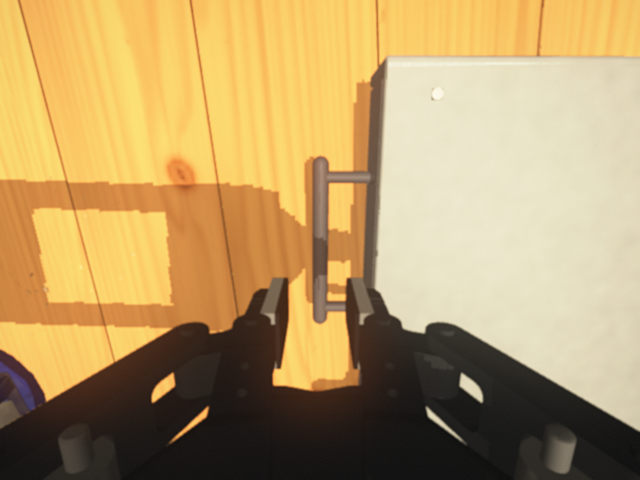

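The handle is upright at column 320, centred between the jaws. I'll grip it and pull.

Run:
```python
from h import *
h=U(-.035,.035)
print(move_l([*h,.019],feed=.08,max_force=10));st("down")
gripper_to(0,f_grip=40);st("grip")
print(move_l([*(h-.192*UX),.019],feed=.1,max_force=30));st("pulled")
print(move_l([*(h-.203*UX),.019],feed=.03,max_force=15));st("pulled2")
hold(.3);gripper_to(.03);o=st();move_l([*o["eef_pos"][:2],.15],feed=.2)
movep([.45,.30,.27],[0,H,YU-H]);st()
grab("top","t7");grab("wrist","w7")
```

```text
False
down t14.3 tcp [0.6217 0.0265 0.0197] q [-0.084  0.442  1.675 -0.     1.023 -0.054] F [-0.2 -0.5  0. ] M [-0.   -0.    0.02] op 0.0258
grip t14.6 tcp [0.6219 0.0265 0.0199] q [-0.084  0.442  1.675  0.     1.023 -0.054] F [0.3 0.1 2.7] M [-0.01 -0.1  -0.05] op 0.0092
False
pulled t16.7 tcp [0.4294 0.0332 0.0198] q [-1.080e-01  3.600e-02  2.174e+00  2.000e-03  9.310e-01 -7.800e-02] F [ 0.5  4.7 10.4] M [ 0.74 -0.24 -0.05] op 0.0095
True
pulled2 t17.0 tcp [0.4257 0.0333 0.0199] q [-0.109  0.022  2.188  0.003  0.925 -0.079] F [ 2.4  1.3 -0.9] M [ 0.02 -0.38 -0.  ] op 0.0090
 t17.6 tcp [0.4273 0.0331 0.0208] q [-1.090e-01  2.300e-02  2.185e+00  2.000e-03  9.260e-01 -7.900e-02] F [0.6 0.6 1. ] M [ 0.02  0.04 -0.05] op 0.0300
 t19.5 tcp [0.4497 0.2989 0.2686] q [ 4.410e-01 -4.000e-03  1.700e+00 -1.000e-03  1.448e+00  4.720e-01] F [-0.6  0.5 -0.7] M [-0.   -0.    0.01] op 0.0297
```

View pics/t7.png

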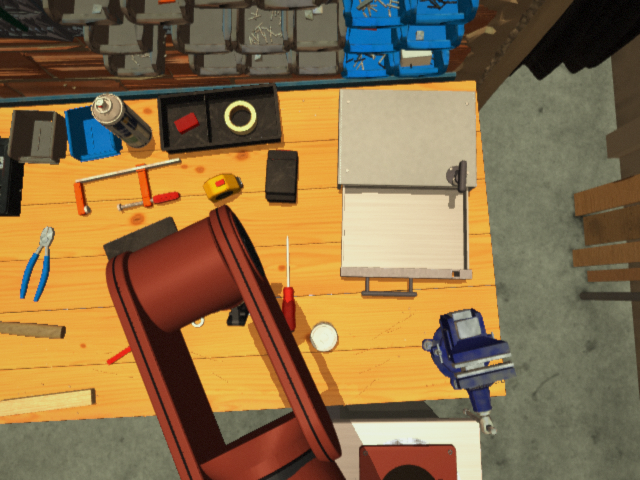

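View pics/w7.png

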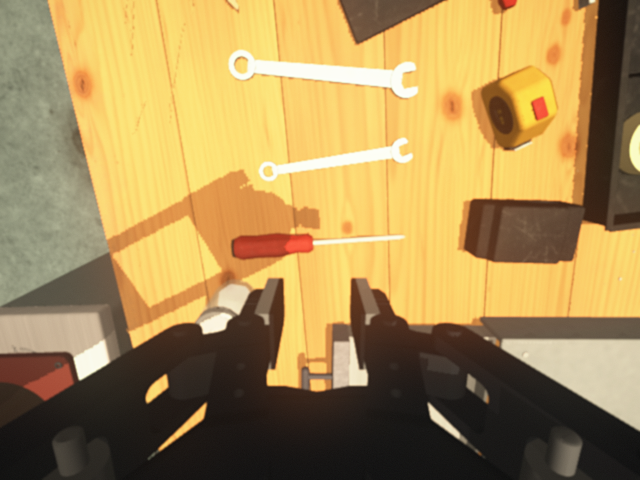

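The drawer is out: its front panel is at row 273 in the top view. The screwdriver was knocked about 35 mm toward the robot, with its handle now at (289,308). I'll check the drawer travel and locate the tools from the wrist view.

```bash
cat >> h.py <<'E'
def tools(n="wrist",save=None):
    """returns dict of tool -> (mid xy, psi of tool +y axis)"""
    im,d,c=grab(n,save);P=cloud(d,c);X,Y,Z=np.moveaxis(P,-1,0)
    hsv=cv2.cvtColor(im,cv2.COLOR_RGB2HSV)
    inx=(X>.25)&(X<.72)&(Y>.15)&(Y<.6)
    w=((hsv[...,1]<85)&(hsv[...,2]>150)&inx&(Z<.03)&(Z>-.02)).astype(np.uint8)
    w=cv2.morphologyEx(w,cv2.MORPH_CLOSE,np.ones((3,3)))
    red=(((hsv[...,0]<6)|(hsv[...,0]>174))&(hsv[...,1]>150)&inx&(Z<.06)&(Z>.008)).astype(np.uint8)
    out={}
    for nm,mm,z in(("white",w,.007),("red",red,.014)):
        nl,l,s,ce=cv2.connectedComponentsWithStats(mm)
        for k in range(1,nl):
            if s[k,4]<80: continue
            vv,uu=np.where(l==k);q=np.array([ray(a,b,z,c)[:2] for a,b in zip(uu,vv)]).astype(np.float32)
            (cx,cy),(a,b),_=cv2.minAreaRect(q);L,W=max(a,b),min(a,b)
            e,v=np.linalg.eigh(np.cov((q-q.mean(0)).T));ax=v[:,1]*np.sign(v[0,1])
            print("  ",nm,s[k].tolist(),"c",round(cx,4),round(cy,4),"LxW %.3f %.3f"%(L,W),"psi %.3f"%np.arctan2(ax[1],ax[0]),"zmed %.4f"%np.nanmedian(Z[l==k]))
            name=None
            if nm=="white" and .19<L<.23: name="long"
            elif nm=="white" and .16<L<=.19: name="short"
            elif nm=="red" and .075<L<.105 and W>.017 and s[k,4]>250: name="driver"
            if name:
                t=(q-[cx,cy])@ax
                out[name]=(np.array([cx,cy]),np.arctan2(ax[1],ax[0]))
    return out
E
python3 - <<'E'
from h import *
print(tools())
im,d,c=grab("top");P=cloud(d,c);X,Y,Z=np.moveaxis(P,-1,0)
m=(X>.38)&(X<.50)&(Y>-.15)&(Y<.11)&(Z>.038)&(Z<.056);q=P[m];print("panel top x",np.percentile(q[:,0],[2,50,98]),np.median(q[:,2]),"y",np.percentile(q[:,1],[1,99]))
m=(X>.38)&(X<.445)&(Y>-.05)&(Y<.11)&(Z>.025)&(Z<.05);q=P[m];print("handle",np.median(q,0),q[:,1].min(),q[:,1].max())
m=(X>.6)&(X<.75)&(Y>-.2)&(Y<-.05)&(Z>.09)&(Z<.13);q=P[m];r=cv2.minAreaRect(q[:,:2].astype(np.float32));print("bar",r,np.median(q[:,2]))
E
```

```text
white [228, 50, 190, 48, 3206] c 0.4604 0.4421 LxW 0.209 0.036 psi -0.121 zmed 0.0053
   white [259, 138, 153, 43, 1776] c 0.4698 0.3505 LxW 0.179 0.028 psi 0.114 zmed 0.0052
   white [313, 235, 91, 10, 415] c 0.4977 0.2529 LxW 0.112 0.006 psi 0.038 zmed 0.0087
   white [227, 284, 22, 12, 94] c 0.3435 0.1935 LxW 0.028 0.010 psi -0.347 zmed 0.0242
   red [234, 235, 78, 23, 1408] c 0.3922 0.2509 LxW 0.096 0.026 psi 0.044 zmed 0.0268
{'long': (array([0.46035218, 0.44214982]), np.float64(-0.12117229185337672)), 'short': (array([0.46982193, 0.35049424]), np.float64(0.1141488936046446)), 'driver': (array([0.39224929, 0.25089768]), np.float64(0.04448415905217267))}
panel top x [0.40887721 0.46721205 0.4806466 ] 0.04670174464065552 y [-0.13824614  0.10681571]
handle [0.42708084 0.03221737 0.03842937] -0.023830780355177578 0.09430083831684652
bar ((0.6631315350532532, -0.1123700737953186), (0.017081551253795624, 0.06386306881904602), 84.9876480102539) 0.1092056551921402
```

Travel reads about 194.5 mm by both TCP and camera. That clears 190 mm, but not by enough, so I'll pull once more firmly against the stop.

Run:
```python
from h import *
h=np.array([.4271,.0328]);psi=YU-H
movep([*h,.12],[0,H,psi]);gripper_to(.028)
print(move_l([*h,.021],feed=.1,max_force=10));gripper_to(0,f_grip=40);st("grip")
for k in range(1,5):
    r=move_l([*(h-.003*k*UX),.021],feed=.02,max_force=25);o=st(f"pull{k} {r}")
    if r or abs(o["ft_force"][0])>15: break
hold(.3);st();gripper_to(.03);o=st("rel");move_l([*o["eef_pos"][:2],.15],feed=.2)
```

```text
False
grip t22.6 tcp [0.4275 0.0328 0.0217] q [-0.108  0.027  2.178 -0.     0.935 -0.077] F [-1.3  0.2  6.1] M [ 0.02  0.4  -0.02] op 0.0093
pull1 False t22.9 tcp [0.4256 0.0328 0.0217] q [-0.108  0.021  2.185  0.     0.933 -0.078] F [5.1 1.2 1.4] M [ 0.12 -0.81 -0.05] op 0.0093
pull2 True t23.1 tcp [0.4257 0.0328 0.0217] q [-1.090e-01  1.500e-02  2.191e+00  1.000e-03  9.250e-01 -7.800e-02] F [ 3.  -0.7 -1.6] M [-0.   -0.4  -0.04] op 0.0087
 t23.4 tcp [0.4257 0.0328 0.0218] q [-1.09e-01  1.50e-02  2.19e+00  1.00e-03  9.26e-01 -7.80e-02] F [ 1.3 -0.  -1.7] M [ 0.03 -0.21  0.03] op 0.0093
rel t23.7 tcp [0.4259 0.0328 0.022 ] q [-1.09e-01  1.50e-02  2.19e+00  1.00e-03  9.26e-01 -7.80e-02] F [ 0.2 -0.3 -0.5] M [ 0.02 -0.    0.05] op 0.0301
```

The drawer is firmly on its stop: the TCP stayed at 0.4257 under load. I'll look again and then fetch the long spanner.

```bash
cat >> h.py <<'E'
FC=np.array([.5703,-.0069])
def D(x,y): return FC+x*UX+y*UY
PP=YU-H
def look(): movep([.45,.30,.27],[0,H,YU-H])
def pick(xy,psi,z,op,force,lo,hi):
    movep([*xy,.12],[0,H,psi]);gripper_to(op)
    print(move_l([*xy,z],feed=.1,max_force=12));st("down")
    gripper_to(0,f_grip=force);o=st("grip")
    if not lo<o["opening"]<hi: print("BAD GRIP");return False
    move_l([*xy,.16],feed=.15);hold(.2);o=st("lifted")
    return lo<o["opening"]<hi
E
python3 - <<'E'
from h import *
look();T=tools(save="w8");print(T)
p,a=T["long"]
ok=pick(p,a,.003,.05,60,.012,.024);print(ok)
grab("wrist","w9")
E
```

```text
white [229, 50, 189, 48, 3208] c 0.4605 0.4423 LxW 0.208 0.036 psi -0.121 zmed 0.0053
   white [259, 138, 154, 44, 1794] c 0.4701 0.3502 LxW 0.180 0.028 psi 0.115 zmed 0.0051
   white [313, 235, 92, 10, 409] c 0.498 0.2528 LxW 0.113 0.006 psi 0.038 zmed 0.0084
   white [226, 285, 23, 11, 95] c 0.3426 0.1934 LxW 0.029 0.010 psi -0.322 zmed 0.0248
   red [502, 0, 15, 8, 86] c 0.6506 0.5009 LxW 0.014 0.006 psi -0.016 zmed 0.0172
   red [234, 235, 78, 23, 1414] c 0.3921 0.2509 LxW 0.096 0.026 psi 0.043 zmed 0.0267
{'long': (array([0.46051696, 0.44227588]), np.float64(-0.1211010827443983)), 'short': (array([0.47013229, 0.3502222 ]), np.float64(0.11456010406079878)), 'driver': (array([0.39210019, 0.25094515]), np.float64(0.042624542513417504))}
False
down t28.5 tcp [0.4612 0.4428 0.004 ] q [ 0.642  0.499  1.63   0.     1.011 -0.808] F [-0.8 -0.2  0.3] M [-0.01  0.    0.04] op 0.0499
grip t28.9 tcp [0.461  0.4426 0.0039] q [ 0.642  0.499  1.63  -0.     1.011 -0.808] F [-0.9 -1.9  5.4] M [-0.11  0.24  0.06] op 0.0136
lifted t30.3 tcp [0.46   0.4419 0.1588] q [ 0.642  0.309  1.559  0.     1.276 -0.808] F [ 0.  -0.7 -0.9] M [ 0.03  0.03 -0.03] op 0.0131
True
```

View pics/w9.png

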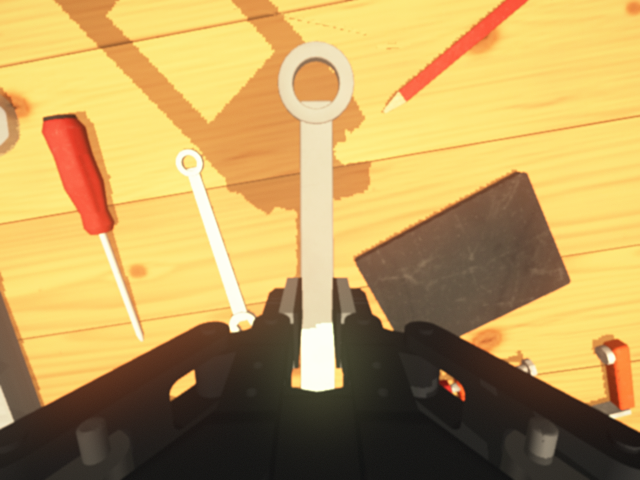

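The long spanner is held level in the jaws. I'll lay it in the back lane of the drawer.

```bash
cat >> h.py <<'E'
def place(xy,z,lo,rel):
    movep([*xy,.16],[0,H,PP]);o=st("over")
    if o["opening"]<lo: print("LOST?");return False
    move_l([*xy,.075],feed=.12)
    print(move_l([*xy,z],feed=.06,max_force=10));st("laid")
    gripper_to(rel);move_l([*xy,.15],feed=.15);return True
E
python3 - <<'E'
from h import *
print(place(D(.045,0),.0125,.011,.032));st()
grab("wrist","w10")
look();T=tools(save="w11")
grab("scene","s11")
print(T)
E
```

```text
over t32.1 tcp [ 0.6153 -0.0071  0.16  ] q [-0.14   0.255  1.622  0.     1.264 -0.111] F [ 0.1 -0.1 -0.4] M [-0.05  0.02 -0.  ] op 0.0137
False
laid t34.2 tcp [ 0.6157 -0.0083  0.0129] q [-0.142  0.44   1.694  0.     1.007 -0.111] F [ 1.  -0.7  0. ] M [-0.   -0.04 -0.07] op 0.0134
True
 t35.6 tcp [ 0.6144 -0.0082  0.1487] q [-0.142  0.266  1.632  0.     1.246 -0.111] F [-1.4 -0.5 -0.2] M [-0.01 -0.    0.01] op 0.0318
   white [258, 139, 154, 43, 1783] c 0.4701 0.3502 LxW 0.180 0.028 psi 0.113 zmed 0.0050
   white [312, 236, 92, 10, 407] c 0.4979 0.2529 LxW 0.113 0.006 psi 0.038 zmed 0.0087
   white [226, 285, 22, 9, 87] c 0.3425 0.1942 LxW 0.027 0.008 psi -0.287 zmed 0.0240
   red [500, 0, 15, 9, 96] c 0.6503 0.5013 LxW 0.014 0.007 psi -0.043 zmed 0.0173
   red [233, 235, 78, 24, 1393] c 0.3919 0.2512 LxW 0.096 0.026 psi 0.046 zmed 0.0268
{'short': (array([0.4701156 , 0.35024813]), np.float64(0.1131955136633274)), 'driver': (array([0.39194405, 0.251156  ]), np.float64(0.045908876568881304))}
```

View pics/w10.png

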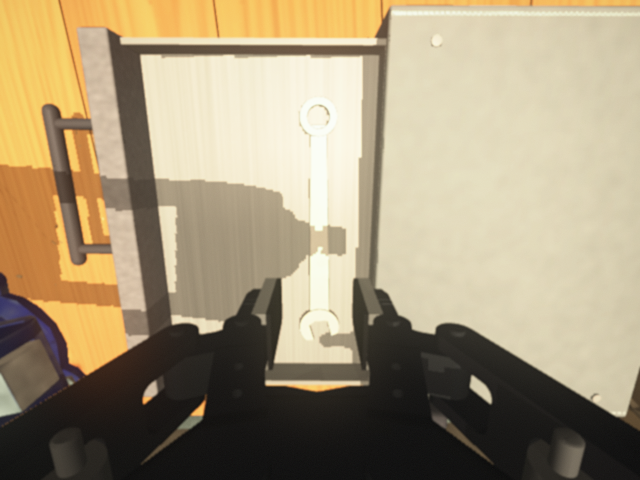

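View pics/s11.png

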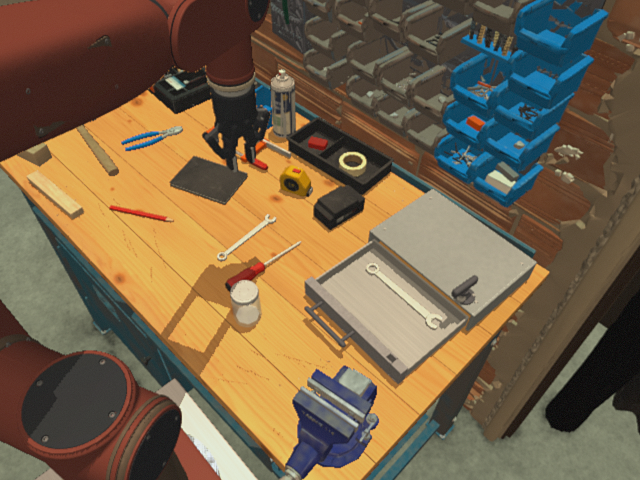

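The long spanner lies flat in the back lane (wrist view column 318, rows 97–343, between the walls at rows 43 and 370). The short spanner is next.

Run:
```python
from h import *
p,a=np.array([.4701,.3502]),.114
if pick(p,a,.003,.045,60,.007,.02):
    print(place(D(-.003,0),.0125,.006,.026));st()
    grab("wrist","w12")
    look();T=tools(save="w13");print(T)
```

```text
False
down t40.2 tcp [0.4708 0.3506 0.0039] q [ 0.506  0.397  1.775  0.     0.968 -1.179] F [-0.1 -0.6  0.1] M [0.03 0.02 0.04] op 0.0453
grip t40.6 tcp [0.4705 0.3504 0.0038] q [ 0.506  0.397  1.775  0.     0.969 -1.179] F [-1.3 -1.   5.5] M [-0.1   0.17  0.02] op 0.0091
lifted t42.0 tcp [0.4696 0.3499 0.1589] q [ 0.506  0.19   1.702  0.     1.252 -1.179] F [-0.1 -0.2  0.1] M [0.   0.01 0.01] op 0.0092
over t43.4 tcp [ 0.5673 -0.0061  0.16  ] q [-0.15   0.145  1.751  0.     1.246 -0.121] F [ 1.1  0.8 -1.7] M [ 0.02 -0.03  0.02] op 0.0093
False
laid t45.4 tcp [ 0.5678 -0.0069  0.0129] q [-0.151  0.344  1.825 -0.     0.972 -0.12 ] F [ 0.2 -0.6 -0.1] M [ 0.03  0.02 -0.01] op 0.0096
True
 t46.8 tcp [ 0.5665 -0.0067  0.1488] q [-0.151  0.157  1.76  -0.     1.227 -0.12 ] F [ 0.3 -0.5 -0.5] M [ 0.    0.02 -0.01] op 0.0260
   white [313, 235, 91, 11, 408] c 0.4983 0.2528 LxW 0.112 0.006 psi 0.038 zmed 0.0085
   white [226, 285, 26, 15, 116] c 0.3459 0.1909 LxW 0.035 0.012 psi -0.518 zmed 0.0241
   red [501, 0, 14, 9, 93] c 0.6506 0.5011 LxW 0.014 0.007 psi -0.013 zmed 0.0173
   red [233, 235, 79, 24, 1409] c 0.3924 0.2511 LxW 0.096 0.026 psi 0.046 zmed 0.0267
{'driver': (array([0.39237031, 0.25105008]), np.float64(0.04615897037991904))}
```

View pics/w12.png

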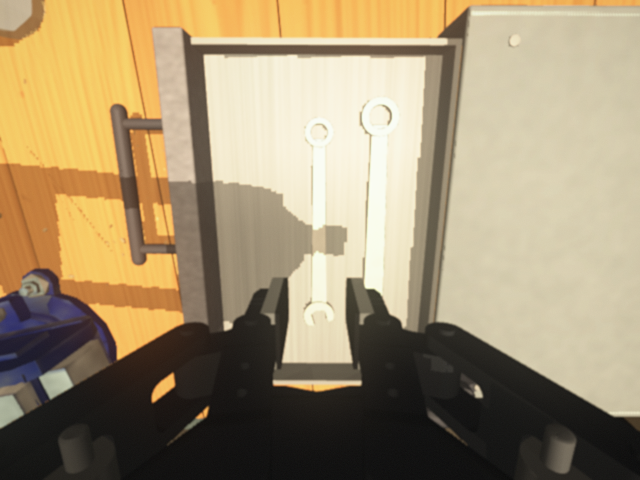

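Both spanners lie side by side in the drawer (columns 319 and 378). The screwdriver hasn't moved since, so it's next.

Run:
```python
from h import *
a=.043;p=np.array([.3924,.2511])+.0295*np.array([np.cos(a),np.sin(a)]);print(p)
if pick(p,a,.004,.05,60,.015,.03):
    print(place(D(-.050,.024),.014,.014,.04));st()
    grab("wrist","w14")
```

```text
[0.42187273 0.25236811]
False
down t51.4 tcp [0.4225 0.2526 0.0047] q [ 0.379  0.204  2.023  0.     0.913 -1.235] F [ 0.3 -0.5  0.7] M [ 0.02 -0.04  0.01] op 0.0505
grip t51.8 tcp [0.4227 0.2527 0.0049] q [ 0.379  0.204  2.022  0.     0.913 -1.235] F [-1.2 -0.1  5.5] M [0.01 0.1  0.  ] op 0.0222
lifted t53.2 tcp [0.4213 0.2522 0.159 ] q [ 0.379 -0.036  1.942 -0.     1.238 -1.235] F [ 0.5 -0.5 -1.2] M [-0.03 -0.02  0.04] op 0.0221
over t54.2 tcp [0.5208 0.0191 0.1597] q [-0.115  0.036  1.868  0.     1.238 -0.086] F [-1.4 -0.5 -0.5] M [ 0.   -0.07 -0.02] op 0.0224
False
laid t56.2 tcp [0.5215 0.0186 0.0145] q [-0.116  0.248  1.945  0.     0.948 -0.085] F [-0.5  0.4 -0.4] M [ 0.01  0.09 -0.02] op 0.0221
True
 t57.6 tcp [0.5202 0.0187 0.1489] q [-0.116  0.048  1.877  0.     1.218 -0.085] F [-0.  -0.2 -0.9] M [-0.01  0.08 -0.02] op 0.0401
```

View pics/w14.png

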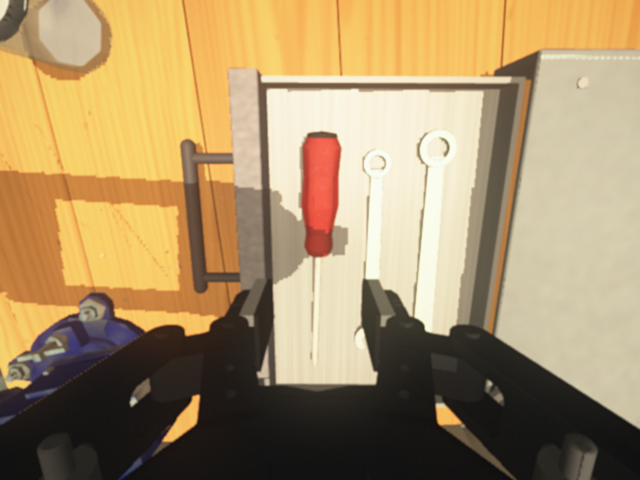

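All three tools lie flat, parallel and inside (screwdriver at column 318, rows 132–362). I'll grip the handle and push the drawer home.

Run:
```python
from h import *
h=np.array([.4258,.0328])
movep([*h,.13],[0,H,PP]);gripper_to(.028);hold(.3);grab("scene","s15")
print(move_l([*h,.021],feed=.1,max_force=10));gripper_to(0,f_grip=40);st("grip")
print(move_l([*(h+.185*UX),.021],feed=.08,max_force=30));st("in")
for k in range(1,10):
    r=move_l([*(h+(.185+.003*k)*UX),.021],feed=.02,max_force=20);o=st(f"push{k} {r}")
    if r or abs(o["ft_force"][0])>18: break
hold(.2);gripper_to(.028);o=st("rel");move_l([*o["eef_pos"][:2],.15],feed=.2)
movep([.45,.30,.27],[0,H,PP]);grab("scene","s16");grab("top","t16")
im,d,c=grab("top");P=cloud(d,c);X,Y,Z=np.moveaxis(P,-1,0)
m=(X>.55)&(X<.645)&(Y>-.1)&(Y<.15)&(Z>.025)&(Z<.06);q=P[m];q=q[q[:,0]<.625];print("handle",np.median(q,0),q[:,1].min(),q[:,1].max())
m=(X>.6)&(X<.75)&(Y>-.2)&(Y<-.05)&(Z>.09)&(Z<.13);q=P[m];r=cv2.minAreaRect(q[:,:2].astype(np.float32));print("bar",r,np.median(q[:,2]))
```

```text
False
grip t60.3 tcp [0.4264 0.0327 0.0218] q [-0.108  0.024  2.181 -0.     0.935 -0.078] F [-0.8  0.5  6.4] M [ 0.05  0.18 -0.03] op 0.0095
False
in t62.8 tcp [0.6112 0.0263 0.0218] q [-8.500e-02  4.190e-01  1.703e+00 -1.000e-03  1.019e+00 -5.400e-02] F [-1.6 -2.5  4.7] M [-0.44  0.28 -0.04] op 0.0093
push1 False t63.1 tcp [0.6143 0.0262 0.0218] q [-8.500e-02  4.250e-01  1.695e+00 -1.000e-03  1.021e+00 -5.400e-02] F [-1.1 -3.8  5.3] M [-0.54  0.26 -0.06] op 0.0096
push2 False t63.4 tcp [0.6174 0.0261 0.0218] q [-8.500e-02  4.310e-01  1.687e+00 -1.000e-03  1.023e+00 -5.300e-02] F [-1.2 -3.   4.2] M [-0.6   0.28 -0.03] op 0.0096
push3 False t63.7 tcp [0.6204 0.026  0.0218] q [-8.400e-02  4.370e-01  1.678e+00 -1.000e-03  1.025e+00 -5.300e-02] F [-1.4 -3.6  5.5] M [-0.57  0.18 -0.04] op 0.0094
push4 False t64.0 tcp [0.6234 0.0259 0.0218] q [-8.400e-02  4.430e-01  1.670e+00 -1.000e-03  1.028e+00 -5.300e-02] F [-0.9 -3.5  4.8] M [-0.6   0.2  -0.03] op 0.0095
push5 False t64.3 tcp [0.6235 0.0259 0.0217] q [-0.084  0.447  1.663 -0.002  1.036 -0.053] F [-12.6  -3.2  14.6] M [-0.63  1.92 -0.13] op 0.0097
push6 True t64.5 tcp [0.6233 0.0259 0.0218] q [-0.084  0.452  1.656 -0.003  1.046 -0.052] F [-2.5  0.   6.9] M [ 0.01  0.33 -0.05] op 0.0092
rel t65.0 tcp [0.6228 0.0259 0.0207] q [-0.084  0.453  1.657 -0.003  1.045 -0.052] F [-0.4  0.7  0.1] M [0.   0.05 0.04] op 0.0278
handle [0.62162354 0.01979086 0.03845354] -0.03088183600709768 0.08745850751615057
bar ((0.6630611419677734, -0.11134365200996399), (0.018055660650134087, 0.06439823657274246), 82.9605712890625) 0.10980801933169304
```

View pics/s15.png

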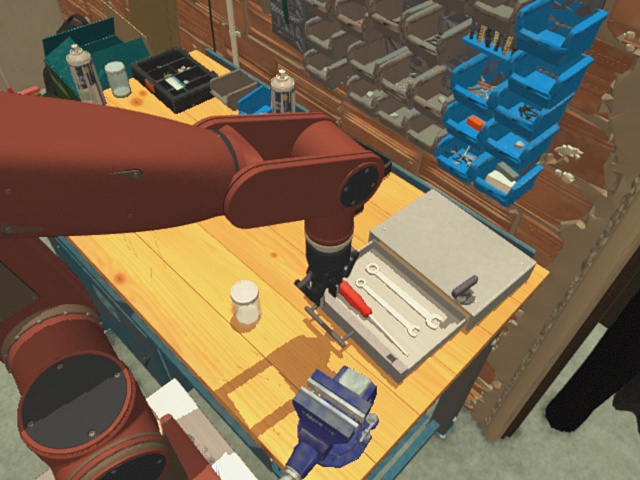

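View pics/s16.png

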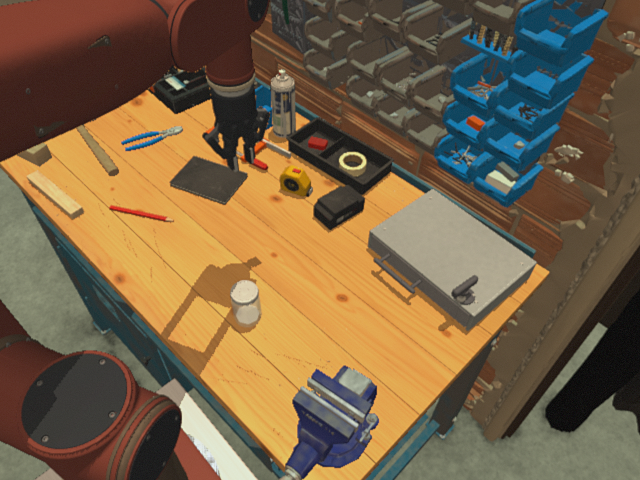

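The drawer is home: it stopped at TCP x = 0.6235, 197.8 mm from the open stop. The T-bar reads yaw ≈ -6° and is raised. I'll grip it and screw it down counter-clockwise.

Run:
```python
from h import *
b=np.array([.663,-.1142]);p0=-.10-np.pi
print(inverse_kinematics([*b,.17],[0,H,p0]))
movep([*b,.17],[0,H,p0]);gripper_to(.035);st();grab("wrist","w17")
print(move_l([*b,.0985],feed=.08,max_force=8));gripper_to(0,f_grip=40);st("grip")
a=0
while a<3.5:
    a+=.45 if a<2.2 else .15
    movep([*b,.0985-.0028*min(a,3.2)],[0,H,p0+a]);o=st("turn %.2f"%a)
    if abs(o["torque"][2])>1.0 or np.linalg.norm(o["ft_force"])>35: print("STOP");break
grab("wrist","w18")
```

```text
[-2.87672567e-01  3.77548256e-01  1.45008927e+00 -4.44089210e-16
  1.31395513e+00  1.38312376e+00]
 t69.2 tcp [ 0.6632 -0.1132  0.1704] q [-0.286  0.377  1.45   0.     1.314  1.383] F [-1.1 -0.   0.1] M [-0.02 -0.03  0.04] op 0.0349
False
grip t70.7 tcp [ 0.6635 -0.1147  0.0996] q [-2.880e-01  4.460e-01  1.499e+00 -1.000e-03  1.195e+00  1.383e+00] F [-0.4 -2.1  4.1] M [-0.26  0.08  0.13] op 0.0127
turn 0.45 t71.2 tcp [ 0.6635 -0.1147  0.0983] q [-2.880e-01  4.480e-01  1.499e+00 -1.000e-03  1.193e+00  9.360e-01] F [-2.3 -2.   4.7] M [-0.28  0.19  0.11] op 0.0128
turn 0.90 t71.7 tcp [ 0.6635 -0.1148  0.097 ] q [-2.880e-01  4.490e-01  1.500e+00 -1.000e-03  1.191e+00  4.860e-01] F [-0.2 -1.6  5. ] M [-0.3   0.24  0.04] op 0.0126
turn 1.35 t72.2 tcp [ 0.6635 -0.1148  0.0958] q [-2.880e-01  4.500e-01  1.501e+00 -1.000e-03  1.189e+00  3.600e-02] F [-0.9 -3.2  5. ] M [-0.33  0.22  0.12] op 0.0126
turn 1.80 t72.7 tcp [ 0.6636 -0.1148  0.0945] q [-2.880e-01  4.520e-01  1.501e+00 -1.000e-03  1.187e+00 -4.140e-01] F [-0.5 -2.7  5. ] M [-0.38  0.26  0.09] op 0.0130
turn 2.25 t73.2 tcp [ 0.6636 -0
[... 585 characters left out ...]
 F [-1.  -1.2  6. ] M [-0.4   0.18  0.1 ] op 0.0125
turn 2.85 t74.3 tcp [ 0.6636 -0.1148  0.0916] q [-2.880e-01  4.550e-01  1.503e+00 -1.000e-03  1.182e+00 -1.464e+00] F [-0.5 -1.9  5.2] M [-0.45  0.14  0.11] op 0.0128
turn 3.00 t74.5 tcp [ 0.6637 -0.1148  0.0912] q [-2.880e-01  4.560e-01  1.503e+00 -1.000e-03  1.181e+00 -1.614e+00] F [-0.7 -2.2  5.3] M [-0.46  0.15  0.05] op 0.0126
turn 3.15 t74.8 tcp [ 0.6637 -0.1148  0.0908] q [-2.880e-01  4.560e-01  1.503e+00 -1.000e-03  1.180e+00 -1.764e+00] F [-1.4 -1.7  5.5] M [-0.47  0.17  0.08] op 0.0128
turn 3.30 t75.1 tcp [ 0.6637 -0.1148  0.0906] q [-0.288  0.456  1.503  0.     1.18  -1.912] F [-0.9 -2.8  4.4] M [-0.32  0.1  -1.31] op 0.0127
STOP
```

View pics/w17.png

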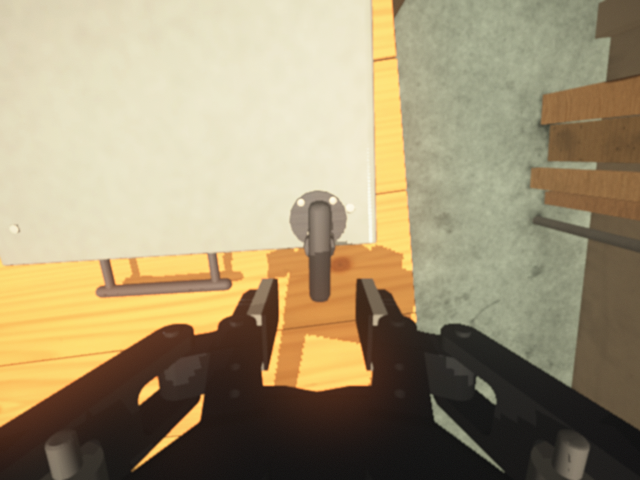

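View pics/w18.png

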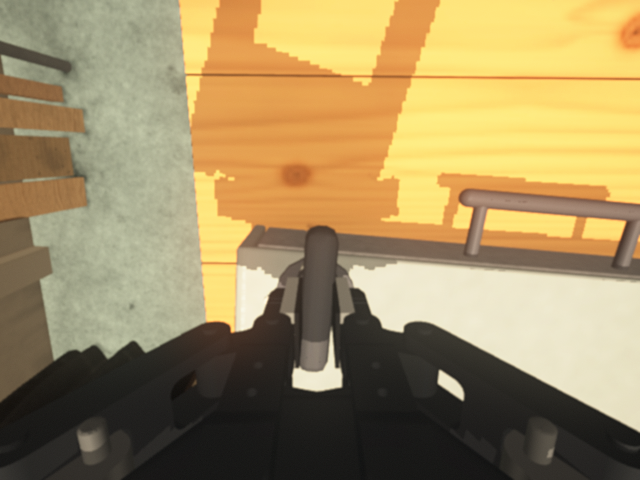

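The torque jumped to -1.3 N m after about 3.2 rad, which is the tight stop. I'll release, withdraw and check.

Run:
```python
from h import *
gripper_to(.035);o=observe();move_l([*o["eef_pos"][:2],.2],feed=.15)
movep([.40,.40,.30],[0,H,-.5]);st()
grab("scene","s19")
im,d,c=grab("top","t19");P=cloud(d,c);X,Y,Z=np.moveaxis(P,-1,0)
m=(X>.55)&(X<.645)&(Y>-.1)&(Y<.15)&(Z>.025)&(Z<.06);q=P[m];q=q[q[:,0]<.625];print("handle",np.median(q,0))
m=(X>.6)&(X<.75)&(Y>-.2)&(Y<-.05)&(Z>.088)&(Z<.13);q=P[m];r=cv2.minAreaRect(q[:,:2].astype(np.float32));print("bar",r,np.median(q[:,2]))
for a in((.2,.5,.1,.25,.06,.12),(.6,.8,.18,.3,.03,.08),(.6,.75,.32,.42,.03,.08)):
    z=np.load("pics/top0.npz");P0=cloud(z["d"],c)
    for Q in(P0,P):
        x,y,zz=np.moveaxis(Q,-1,0);m=(x>a[0])&(x<a[1])&(y>a[2])&(y<a[3])&(zz>a[4])&(zz<a[5]);print(m.sum(),np.median(Q[m],0) if m.any() else None)
```

```text
t78.4 tcp [0.4005 0.3995 0.2997] q [ 0.645  0.042  1.595 -0.     1.505 -0.425] F [-0.1  0.7 -0.6] M [ 0.02 -0.06 -0.08] op 0.0351
handle [0.62149011 0.0196879  0.03897664]
bar ((0.6629956960678101, -0.11274372786283493), (0.013110296800732613, 0.06407401710748672), 87.76616668701172) 0.10071686285027925
632 [0.34093521 0.17655309 0.08775162]
630 [0.3408967  0.1766046  0.08783137]
1622 [0.68949915 0.26575581 0.04895997]
1615 [0.68947657 0.26581611 0.04894385]
577 [0.6633062  0.39230004 0.058036  ]
584 [0.66310881 0.39229302 0.05765321]
```

View pics/t19.png

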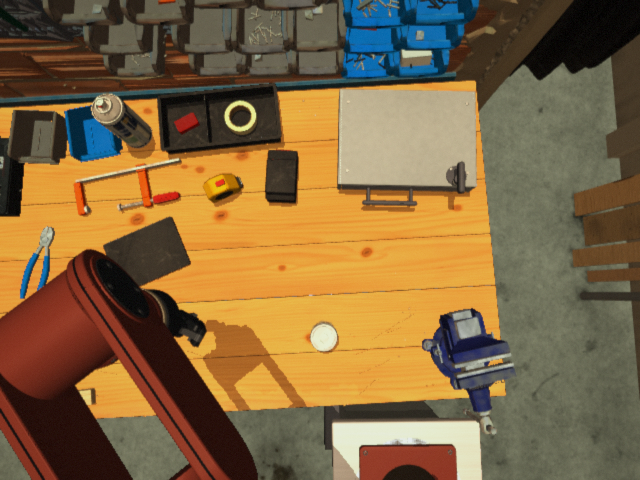

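The final view shows the drawer shut, the handle at its original position, the T-bar down and the bystanders unmoved. I'll hand it in.

```bash
python3 -c "
from plant import *
job_done();print(observe()['time_s'])"
```

```text
the job is handed in; nothing more can be done
the job is handed in; nothing more can be done
```

The job is done and handed in at about 78 s. I undid the lock screw, pulled the drawer to its stop, and laid all three tools in it flat and side by side. I then pushed the drawer home and screwed the lock tight again.

**Last checks:**
- **Tools:** seen lying flat inside just before the push; with the drawer shut they can't be seen.
- **Drawer:** it stopped hard 197.8 mm from its open stop, and the handle is back at its starting position (0.6215 m).
- **Lock screw:** it turned about 3.2 rad counter-clockwise, then the torque jumped to -1.3 N m at the stop. The handle now sits lower than it did at the start.
- **Jar, battery and tape measure:** all within 1 mm of where they stood.
- **Robot:** clear of everything.

**What went wrong or disagreed on the way:**
- My first grip on the T-handle closed on the hub (19 mm opening instead of 14), so I regripped higher.
- The first pull left the drawer at about 194.5 mm, so I pulled again until it was firmly on its stop.
- The screwdriver was knocked about 35 mm while I was at the drawer; I located it again before picking it up.
- The undone screw's rise read about 7 mm in the camera, which suggests 2.6 rad rather than the 2.85 rad its turn showed. I trusted the turn, and the full 3.2 rad back to tight agreed with it.

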